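# Hang the disc gauge in the instrument cabinet

## Robot

A 6-joint arm with a two-finger parallel gripper is mounted at the origin on the work surface. World frame = base frame: x ahead of the robot, y to its left, z up, the work surface at z = 0. Lengths are in m, angles in rad, forces in N, time in s.
With the tool pointing down it reaches from about 0.35 to 0.85 m from the base axis. Payload 8.1 kg.
Tool frame: the origin (TCP) lies between the finger pads; the fingertips stand nose_length ahead of it and the grasp point (between the pads) lies 2 mm behind it (nose_length is the distance from the TCP to the fingertips, in m); z points along the fingers, x is the direction in which the jaws open and shut, and the axes are right-handed (so a half turn about z gives the same grasp; the last joint's range is limited). The gripper opens to 93 mm and grips with 3 to 60 N. Pads are 15 mm wide; open, the fingers measure 128 mm over their backs; the gripper's body (75 mm by 188 mm) begins 65 mm behind the grasp point.
Start: joints at [1.072, 0.13, 1.488, -0, 1.523, -0.085], TCP at [0.241, 0.549, 0.236] pointing down, gripper open.
Joint ranges: [-2.96, 2.96], [-0.89, 2.26], [0.02, 2.5], [-1.34, 4.48], [0, 2.73], [-2.66, 2.66]. Speed limits (rad/s): [2.39, 2.39, 2.79, 3.14, 3.14, 3.14].

## Interface

Orientations are given as a rotation vector (axis times angle).
In Python, from plant import * gives the robot as it stands.
- The arm moves only by the tool carry_out, never from a script. Its argument "steps" is a list of rows, each an object with "xyz": the shift along the world's x, y, z in cm, a list of three; "rot": the turn, a rotation vector about the world's x, y, z in degrees, a list of three. In form: [{"xyz": [tx, ty, tz], "rot": [rx, ry, rz]}, ...]. A call has 1 to 10 rows; each row is the pose to reach, as a shift and turn from the pose commanded when the call began; what a row does not reach only later rows make up. A row lasts 1/10 s, in which the tool goes at most 50 mm and 8.59 degrees, less where a joint would pass 70% of its speed; a pose out of reach is approached as far as the arm can. A call with a gripper value outside its range is refused whole. "grip" is the opening, from 0 (shut) to 1 (fully open), set as the call begins (left out, the last holds). The fingers move at their own pace and stop on an object; "force" is the grip in N (left out, the last holds). Time passes only in rows, so rows that repeat a pose let the fingers close. It gives the time, the measured TCP pose, the force and the opening at its end, in the units of the state.
- read_state(): the state, without advancing time (a new reading comes with each control period).
- read_camera(name): name is "scene" or "top" or "wrist"; returns the picture (400x640x3 uint8, red, green, blue); there is no depth.
- calibration(name): a dict with "fov_y" (degrees; the focal length in pixels is half the picture's height over the tangent of half this angle, whatever the lens; pixels are square), "cx", "cy" (the principal point, pixels), "xyz" and "attitude" of the camera in the world. Camera axes: x right, y down, z forward; pixel columns grow to the right and rows downward; lengths in m; the calibration is good to about 2 mm. A picture is of the moment at which its call begins: read the wrist's pose just before it. calibration takes no time and is no camera call; for the wrist camera it gives the pose at the moment of the call.
- close_job(): hands the job in, once; it reports no verdict.
The state is a dict: "t": time; "q": joint angles; "dq": joint speeds; "joint_torque": joint torques, N m; "tool_pos": TCP position; "orientation": TCP orientation; "force": force on the tool from outside, world axes, zero at the start; "wrist_torque": the same for the moment, N m; "opening": finger opening in m.
Only numpy, scipy, OpenCV 4.12 (cv2) and the standard library are available. Lean on these libraries where they do the work, as an engineer would, in place of code of your own. Each camera call takes 0.05 s, during which the arm holds its last target.

## Task

Put the disc gauge away: slide the cabinet's roof hatch fully open, take the gauge with the round plate out of its slotted block, bring it down through the opening and hang it by its eye on the hook inside. Let go of it and then slide the hatch fully shut over it. At no time may the gauge or the robot touch the cabinet's frame, and leave the square gauge and everything else on the bench alone.

Things in the scene. Friction and masses are not known exactly. Their poses are not given: they have to be found in the camera images.
- disc_gauge_grip (a point): Centre of the wooden grip of the disc gauge, the part to hang: 16 (x, along the plate's thickness) by 24 (y, along its width) by 50 mm tall. It is the top third of the gauge, 108 to 158 mm above its bottom edge, so this point is 25 mm below the top. The gauge stands upright in the slot of one of the two blocks.
- disc_gauge_eye (a point): Centre of the disc gauge's steel ring eye (8 mm round bar, 38 clear inside, 56 outside; the disc rim covers the lowest 4 mm of the hole), in the plane of the disc just under the grip, 49 mm below the grip's centre. Its hole runs along the gauge's x. Once hung, this point is about 15 mm below the hook seat.
- disc_gauge: The whole disc gauge, 158 tall, 0.18 to 0.34 kg: from below a flat foot 40 wide, a steel disc of diameter 56, both 8 thick, the eye, the wooden grip. Origin under the foot, 84 mm below the eye centre; z up, x along the thickness. Front and back are alike: it may be hung either way round.
- square_gauge: The other gauge, to be left alone, in the other block: a square steel plate, 60 wide and 8 thick, with the same foot and eye and a round wooden grip of diameter 22; 158 tall, origin under its foot, z up.
- block_a: Fixed wooden block, 60 (x) by 80 (y) by 24 tall, with a slot along its y, 10 wide and 14 deep, in which the foot of one of the gauges stands, its bottom 10 mm above the table. Origin under its centre.
- block_b: The same, a second block, with the other gauge.
- cabinet: Fixed low wooden cabinet with low sills and open windows on the +x and -y sides, 170 (x) by 300 (y), roof top at 180 mm. Its origin is on the table, under the centre of the roof opening; the cabinet reaches from y = -85 to y = +215 mm in its own frame (x from -85 to +85). Yaw is small. All cabinet parts share its axes.
- opening (a point): Centre of the square roof opening, 120 by 120 mm, at the height of the roof top (180 mm). The hatch covers it when shut. Two low guide rails along y, 8 mm high, stand on the roof at x = -81 and +81 mm. The compartment below reaches from x = -73 to +75 and y = -75 to +75 mm; its floor is at 6 mm.
- frame: The cabinet's fixed wooden frame: roof around the opening, walls, sills, posts and rails (not the hook, not the hatch). Same origin and axes as the cabinet. Must not be touched.
- hook_seat (a point): Lowest point of the hook's bar (on the bar's axis, bar diameter 8 mm), inside the cabinet 64 mm below the roof top and 22 mm to the -x side of the opening's centre. Axes as the cabinet.
- hook: The fixed steel hook: from the wall on the -x side the bar runs to +x, dips to the seat, turns up and ends in a tip 27 mm to the +x side of the seat, its top 17 mm above the seat point. The gauge goes on from the +x side: eye centre about 5 mm above the seat point while passing the tip, then -x to the seat, then down.
- hatch (a joint): Position of the hatch, m: 0 shut, 0.13 fully open. It slides along the cabinet's +y to open, with about 1.5 N friction and some damping, and stays where it is left.
- hatch_grip (a point): Point on the hatch's upright steel handle, 44 long (x) by 12 thick (y) by 45 tall, 13 mm below its top; moves with the hatch. The handle stands on the hatch, 50 mm to the +y side of the hatch's centre; the hatch's top is 32 mm below this point (8.5 mm above the roof).
- weight: Steel weight with a knob, diameter 44, 68 tall; origin underneath. Bystander.
- weight_small: Brass weight, diameter 33, 51 tall; origin underneath. Bystander.
- pan: Loose steel balance pan, diameter 120, 30 tall; origin underneath. Bystander.
- ink_bar: Black bar 110 by 35 by 22; origin underneath. Bystander.
- scraper: Spatula lying on the table; bystander.
- jar: Jar, diameter 64, 110 tall; origin underneath. Bystander.
- mould: Wooden mould block 120 by 60 by 30; origin underneath. Bystander.
Mind the look-alikes: they are no part of the job. Leave any black, orange or purple look-alike of the disc_gauge alone.

How it is judged:
By the outcome, as a careful person would: the job done as asked, in the order asked, and still so for the second after the job is handed in, with the robot touching nothing.
It also fails if it takes over 72 s, if anything falls off the work surface, if the arm or the gripper's body presses on something with over 40 N, if the wrist force passes 120 N, or if a joint passes its speed limit or range.

## Working session

There is one attempt and no reset: what is moved stays moved. The work goes in short steps, Python scripts to look and compute and a tool call to move; the robot and the scene stay as the last step left them, time stands still between calls to the robot, and variables do not carry over. Pictures are saved under pics/ and viewed, and the job is handed in when it is done.

Besides the shell and the picture viewer there is one more tool, called after ">>>" as name(argument=value, ...), one argument or row to a line, values as JSON. carry_out: Moves the arm, as the interface text tells. Its arguments: {"type":"object","properties":{"steps":{"type":"array","items":{"type":"object","properties":{"xyz":{"type":"array","items":{"type":"number"}},"rot":{"type":"array","items":{"type":"number"}}}}},"grip":{"type":"number"},"force":{"type":"number"}},"required":["steps"]}

```bash
mkdir -p pics; ls; python3 - <<'E'
from plant import *
import cv2
print(read_state())
for n in ("scene","top","wrist"):
    print(n,calibration(n))
    cv2.imwrite(f"pics/{n}0.png",read_camera(n)[:,:,::-1])
E
```

```text
pics
{'t': 0.0, 'q': array([ 1.07154662e+00,  1.31113692e-01,  1.48926915e+00, -1.70384124e-05,
        1.52298220e+00, -8.53999406e-02]), 'dq': array([-8.38103857e-05, -1.60173357e-03,  1.65399387e-03,  2.62304828e-04,
        4.52151911e-04, -9.22434352e-04]), 'joint_torque': array([ 1.99561502e-03, -5.59853196e+01, -4.91760206e+01,  7.67541351e-02,
        3.53098253e-02, -1.28710249e-04]), 'tool_pos': array([0.2410142 , 0.54888992, 0.23462133]), 'orientation': array([ 2.62973386e+00,  1.71718771e+00, -2.43912010e-03]), 'force': array([ 0.48636837, -0.22581986, -1.05810138]), 'wrist_torque': array([-0.04324205,  0.02534525,  0.01447623]), 'opening': 0.09267682287743244}
scene {'fov_y': 54.198687457208536, 'cx': 323.6881063049923, 'cy': 193.9259986084273, 'xyz': array([ 1.01223848, -0.22432653,  0.9752763 ]), 'attitude': array([-2.21396997, -1.34243719,  0.41456642])}
top {'fov_y': 52.678754909786555, 'cx': 322.0024087316035, 'cy': 202.4530266012442, 'xyz': array([0.44283973, 0.03013568, 1.28798962]), 'attitude': array([-2.14288046,  2.19319508, -0.04340989])}
wrist {'fov_y': 60.35388439526115, 'cx': 320.7730998308433, 'cy': 203.18061925922333, 'xyz': array([0.17685184, 0.57716272, 0.3832669 ]), 'attitude': array([2.44478785, 1.59931538, 0.20092232])}
```

View pics/scene0.png

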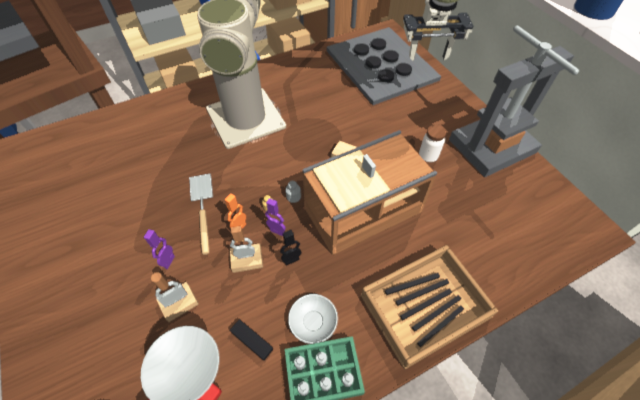

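View pics/top0.png

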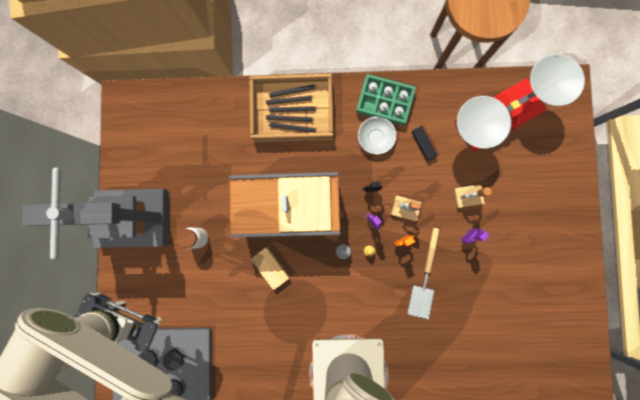

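View pics/wrist0.png

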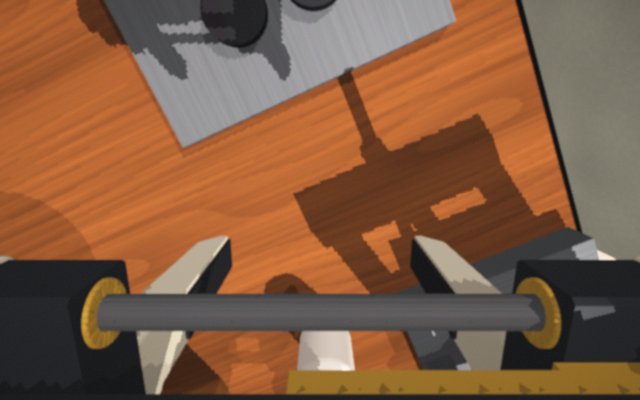

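```bash
cat > h.py <<'E'
import numpy as np, cv2
from scipy.spatial.transform import Rotation as R
from plant import *
def cam(n):
    c=calibration(n); f=200/np.tan(np.radians(c['fov_y']/2))
    return c,f,R.from_rotvec(c['attitude']).as_matrix()
def ray(n,u,v,C=None):
    c,f,M=C or cam(n)
    return c['xyz'],M@np.array([(u-c['cx'])/f,(v-c['cy'])/f,1])
def atz(n,u,v,z,C=None):
    o,d=ray(n,u,v,C); return o+d*(z-o[2])/d[2]
def proj(n,P,C=None):
    c,f,M=C or cam(n); p=(np.atleast_2d(P)-c['xyz'])@M
    return np.c_[c['cx']+f*p[:,0]/p[:,2],c['cy']+f*p[:,1]/p[:,2]]
def tri(obs):
    A=np.zeros((3,3));b=np.zeros(3)
    for o in obs:
        p,d=ray(*o); d=d/np.linalg.norm(d); Q=np.eye(3)-np.outer(d,d); A+=Q;b+=Q@p
    return np.linalg.solve(A,b)
def crop(img,x0,y0,x1,y1,s,name):
    cv2.imwrite("pics/"+name,cv2.resize(img[y0:y1,x0:x1],None,fx=s,fy=s,interpolation=cv2.INTER_CUBIC))
E
python3 - <<'E'
from h import *
s=cv2.imread("pics/scene0.png");t=cv2.imread("pics/top0.png")
crop(s,135,180,315,320,4,"s1.png")
crop(t,350,170,500,255,5,"t1.png")
crop(t,220,165,350,245,6,"t2.png")
crop(s,290,125,445,255,5,"s2.png")
E
```

```text
(no output)
```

View pics/s1.png

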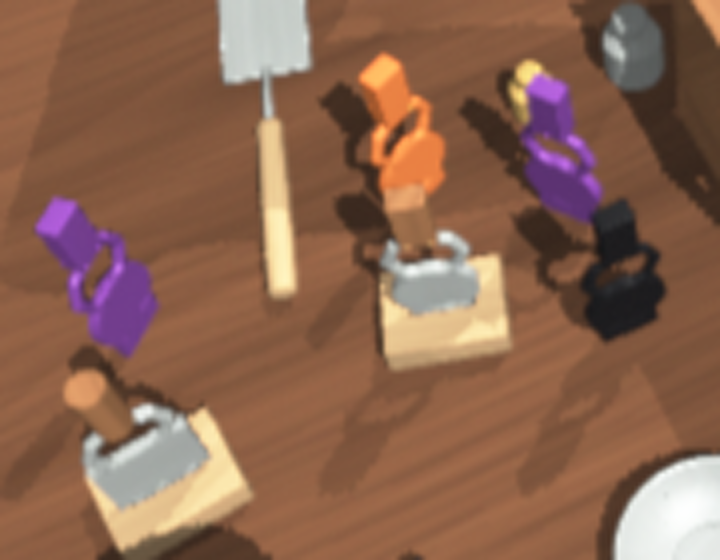

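View pics/t1.png

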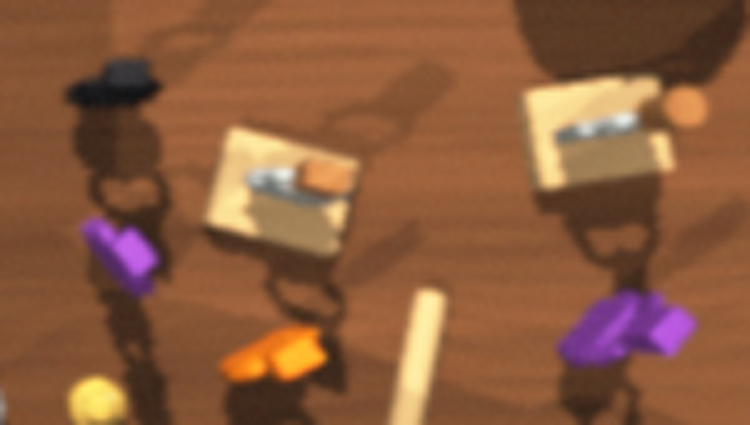

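View pics/t2.png

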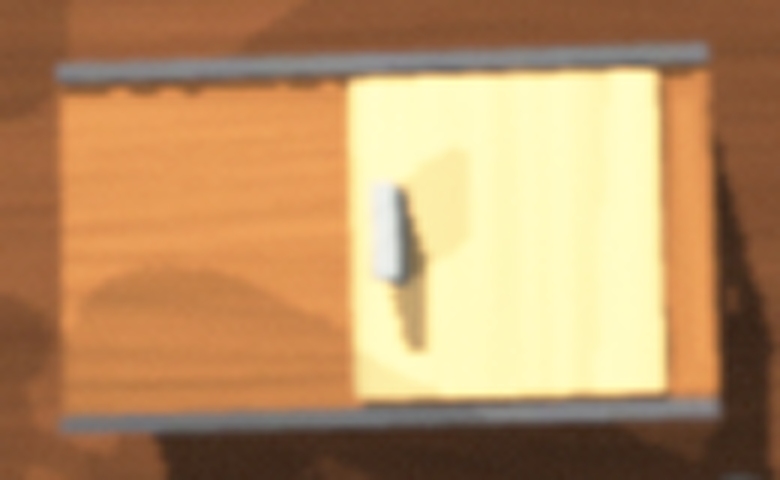

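View pics/s2.png

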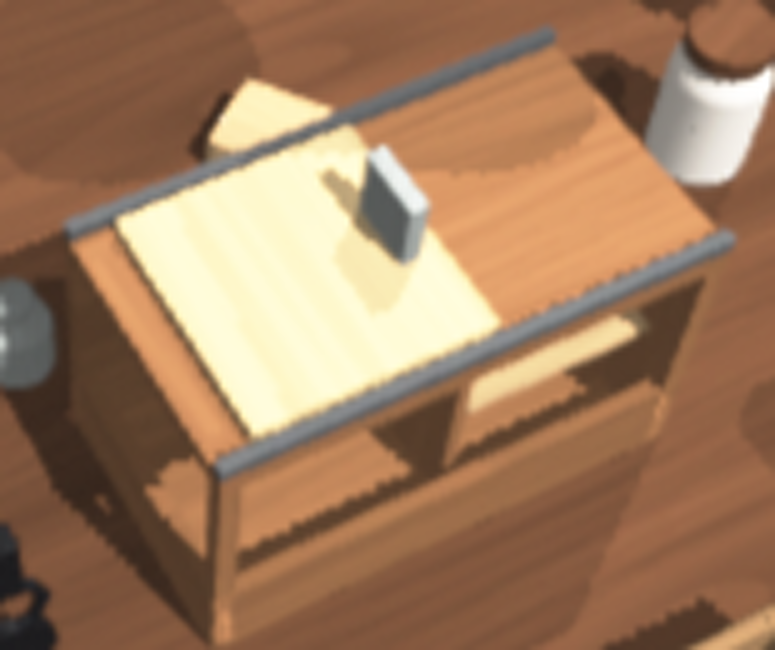

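```bash
python3 - <<'E'
from h import *
C=cam("top")
px=[(57,64),(708,43),(60,433),(720,415)]
P=[atz("top",219.5+u/6+.08,164.5+v/6+.08,.188,C)[:2] for u,v in px]
for p in P: print(p.round(4))
loc=np.array([[85,215],[85,-85],[-85,215],[-85,-85]])/1e3
def fit(loc,P):
    P=np.array(P); lc=loc.mean(0);pc=P.mean(0)
    H=(loc-lc).T@(P-pc); a=np.arctan2(H[0,1]-H[1,0],H[0,0]+H[1,1])
    Rm=np.array([[np.cos(a),-np.sin(a)],[np.sin(a),np.cos(a)]]); t=pc-Rm@lc
    print("yaw",np.degrees(a),"t",t,"res",(P-(loc@Rm.T+t)).round(4).tolist())
    return a,t
fit(loc,P)
# same from scene
C=cam("scene")
px=[(730,238),(220,468),(545,32),(70,228)]
P2=[atz("scene",289.5+u/5+.1,124.5+v/5+.1,.188,C)[:2] for u,v in px]
for p in P2: print(p.round(4))
fit(loc,P2)
# handle top, triangulate: top crop (388,185.. ) 
print("handle tri",tri([("top",219.5+ (384)/6,164.5+ 233/6),("scene",289.5+404/5,124.5+178/5)]))
# grip top center of disc gauge
for uv in [((326,176),(405,200))]:
  print("grip top", tri([("top",349.5+uv[0][0]/5,169.5+uv[0][1]/5),("scene",134.5+uv[1][0]/4,179.5+uv[1][1]/4)]))
C=cam("top")
# block top corners z .024 
px=[(233,128),(358,158),(335,256),(207,222)]
B=[atz("top",349.5+u/5+.1,169.5+v/5+.1,.024,C)[:2] for u,v in px]
print(np.array(B).round(4),np.mean(B,0))
px=[(523,90),(656,78),(674,168),(538,188)]
B=[atz("top",349.5+u/5+.1,169.5+v/5+.1,.024,C)[:2] for u,v in px]
print(np.array(B).round(4),np.mean(B,0))
E
```

```text
[0.6055 0.3211]
[0.6072 0.021 ]
[0.4359 0.3206]
[0.4375 0.0198]
yaw 0.3069817256819497 t [0.52188918 0.10563922] res [[-0.0002, 0.0], [-0.0002, -0.0001], [0.0002, 0.0004], [0.0002, -0.0004]]
[0.6015 0.3176]
[0.6019 0.0209]
[0.4374 0.3145]
[0.4405 0.0211]
yaw 0.3796935509481723 t [0.52076988 0.1035206 ] res [[-0.0028, -0.0015], [-0.0044, 0.0018], [0.0031, -0.0035], [0.0041, 0.0031]]
handle tri [0.52077057 0.16569218 0.23398694]
grip top [ 0.51234146 -0.19123265  0.16690192]
[[ 0.5529 -0.1614]
 [ 0.5322 -0.2381]
 [ 0.4716 -0.2216]
 [ 0.4946 -0.1433]] [ 0.51281317 -0.19109854]
[[ 0.5721 -0.3417]
 [ 0.5775 -0.4238]
 [ 0.5212 -0.432 ]
 [ 0.5108 -0.3482]] [ 0.54543903 -0.3864356 ]
```

```bash
python3 - <<'E'
import plant
print([n for n in dir(plant) if not n.startswith('__')])
print(getattr(plant,'nose_length',None))
from h import *
C=cam("top")
for nm,u,v in [("orange",300,352),("purple",137,245),("black",127,72),("sqgrip",686,106),("purple2",668,330)]:
    print(nm,atz("top",349.5+u/5,169.5+v/5,.168,C).round(3))
E
```

```text
['IKError', 'calibration', 'close_job', 'nose_length', 'read_camera', 'read_state']
0.017
orange [ 0.416 -0.172  0.168]
purple [ 0.477 -0.084  0.168]
black [ 0.573 -0.082  0.168]
sqgrip [ 0.547 -0.387  0.168]
purple2 [ 0.424 -0.371  0.168]
```

>>> carry_out(
  steps=[
    {"xyz": [0,0,5],"rot": [0,0,0]},
    {"xyz": [0,0,8],"rot": [0,0,0]},
    {"xyz": [3,-4,8],"rot": [0,0,3]},
    {"xyz": [6,-8,8],"rot": [0,0,6]},
    {"xyz": [9,-12,8],"rot": [0,0,9]},
    {"xyz": [12,-16,8],"rot": [0,0,12]},
    {"xyz": [15,-20,8],"rot": [0,0,15]},
    {"xyz": [18,-24,8],"rot": [0,0,18]},
    {"xyz": [21,-28,8],"rot": [0,0,21]},
    {"xyz": [24,-32,8],"rot": [0,0,24]},
  ],
  grip=0.6,
)

```text
t: 1.15
tool_pos: [0.482, 0.2275, 0.3155]
orientation: [-2.213, -2.23, -0.0]
force: [1.3, 0.1, -0.3]
opening: 0.0558
```

>>> carry_out(
  steps=[
    {"xyz": [2,-3,0],"rot": [0,0,0]},
    {"xyz": [4,-6.3,0],"rot": [0,0,0]},
    {"xyz": [4,-6.3,0],"rot": [0,0,0]},
    {"xyz": [4,-6.3,0],"rot": [0,0,0]},
  ],
)

```text
t: 1.55
tool_pos: [0.5213, 0.1658, 0.3152]
orientation: [-2.218, -2.224, 0.001]
force: [-0.5, 1.0, -0.0]
opening: 0.0557
```

```bash
python3 - <<'E'
from h import *
s=read_state(); print(s['t'],s['tool_pos'],s['opening'],R.from_rotvec(s['orientation']).as_matrix().round(4),s['force'])
w=read_camera("wrist"); cv2.imwrite("pics/w1.png",w[:,:,::-1])
E
```

```text
1.55 [0.52129368 0.16579143 0.31519917] 0.05565341147363158 [[-3.e-03  1.e+00 -1.e-03]
 [ 1.e+00  3.e-03  2.e-04]
 [ 2.e-04 -1.e-03 -1.e+00]] [-0.52083231  1.02610177 -0.01203353]
```

View pics/w1.png

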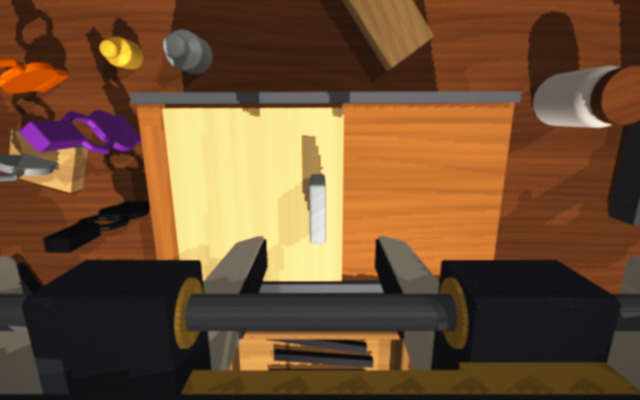

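```bash
python3 - <<'E'
from h import *
C=cam("wrist")
for u,v in [(310,187),(325,187),(310,243),(326,243)]: print(atz("wrist",u,v,.2335,C).round(4))
for u,v in [(132,104),(521,101)]: print("rail",atz("wrist",u,v,.188,C).round(4))
E
```

```text
[0.499  0.1592 0.2335]
[0.4989 0.1695 0.2335]
[0.5398 0.1592 0.2335]
[0.5397 0.1706 0.2335]
rail [0.444  0.0208 0.188 ]
rail [0.44   0.3204 0.188 ]
```

>>> carry_out(
  steps=[
    {"xyz": [0,0,-4],"rot": [0,0,0]},
    {"xyz": [0,-0.05,-8],"rot": [0,0,0]},
    {"xyz": [0,-0.05,-9.6],"rot": [0,0,0]},
    {"xyz": [0,-0.05,-9.6],"rot": [0,0,0]},
  ],
)

```text
t: 2.0
tool_pos: [0.5189, 0.1666, 0.2168]
orientation: [-2.212, -2.227, 0.007]
force: [0.5, 0.1, 0.1]
opening: 0.0557
```

>>> carry_out(
  steps=[
    {"xyz": [0,0,0],"rot": [0,0,0]},
    {"xyz": [0,0,0],"rot": [0,0,0]},
    {"xyz": [0,0,0],"rot": [0,0,0]},
    {"xyz": [0,0,0],"rot": [0,0,0]},
    {"xyz": [0,0,0],"rot": [0,0,0]},
  ],
  grip=0,
  force=15,
)

```text
t: 2.5
tool_pos: [0.5216, 0.1659, 0.2204]
orientation: [2.216, 2.226, 0.002]
force: [0.7, -0.2, -0.4]
opening: 0.0204
```

>>> carry_out(
  steps=[
    {"xyz": [0,0,0],"rot": [0,0,0]},
    {"xyz": [0,0,0],"rot": [0,0,0]},
    {"xyz": [0,0,0],"rot": [0,0,0]},
  ],
)

```text
t: 2.8
tool_pos: [0.5215, 0.1657, 0.22]
orientation: [2.216, 2.226, 0.001]
force: [-0.4, -2.1, 2.6]
opening: 0.0119
```

>>> carry_out(
  steps=[
    {"xyz": [0,1,0],"rot": [0,0,0]},
    {"xyz": [0,2.5,0],"rot": [0,0,0]},
    {"xyz": [0,4,0],"rot": [0,0,0]},
    {"xyz": [0,5.5,0],"rot": [0,0,0]},
    {"xyz": [0,7,0],"rot": [0,0,0]},
    {"xyz": [-0.05,8.5,0],"rot": [0,0,0]},
    {"xyz": [-0.05,10,0],"rot": [0,0,0]},
    {"xyz": [-0.05,11,0],"rot": [0,0,0]},
    {"xyz": [-0.05,11.6,0],"rot": [0,0,0]},
    {"xyz": [-0.05,11.6,0],"rot": [0,0,0]},
  ],
)

```text
t: 3.8
tool_pos: [0.5208, 0.284, 0.22]
orientation: [-2.214, -2.228, -0.002]
force: [-0.2, 0.8, 4.8]
opening: 0.0121
```

>>> carry_out(
  steps=[
    {"xyz": [0,0.2,0],"rot": [0,0,0]},
    {"xyz": [0,0.4,0],"rot": [0,0,0]},
    {"xyz": [0,0.4,0],"rot": [0,0,0]},
    {"xyz": [0,0.4,0],"rot": [0,0,0]},
  ],
)

```text
t: 4.2
tool_pos: [0.5208, 0.2843, 0.2199]
orientation: [2.215, 2.224, -0.005]
force: [-1.5, -13.9, 9.3]
opening: 0.0117
```

>>> carry_out(
  steps=[
    {"xyz": [0,0.2,0],"rot": [0,0,0]},
    {"xyz": [0,0.2,0],"rot": [0,0,0]},
    {"xyz": [0,0.2,0],"rot": [0,0,0]},
  ],
)

```text
t: 4.5
tool_pos: [0.5208, 0.2843, 0.2199]
orientation: [2.215, 2.221, -0.009]
force: [-3.9, -22.8, 10.8]
opening: 0.0119
```

>>> carry_out(
  steps=[
    {"xyz": [0,-0.3,0],"rot": [0,0,0]},
    {"xyz": [0,-0.3,0],"rot": [0,0,0]},
  ],
)

```text
t: 4.7
tool_pos: [0.5208, 0.2842, 0.2199]
orientation: [2.216, 2.225, -0.002]
force: [-1.4, -8.5, 8.2]
opening: 0.0116
```

>>> carry_out(
  steps=[
    {"xyz": [0,0,0],"rot": [0,0,0]},
    {"xyz": [0,0,0],"rot": [0,0,0]},
    {"xyz": [0,0,0],"rot": [0,0,0]},
    {"xyz": [0,0,0],"rot": [0,0,0]},
  ],
  grip=0.5,
)

```text
t: 5.1
tool_pos: [0.5204, 0.2853, 0.2191]
orientation: [-2.215, -2.227, 0.001]
force: [0.4, 0.3, -0.5]
opening: 0.0394
```

```bash
python3 - <<'E'
from h import *
s=read_state(); print(s['t'],s['tool_pos'],s['opening'],s['force'])
t=read_camera("top")[:,:,::-1]; crop(t,220,165,350,245,6,"t3.png")
E
```

```text
5.1 [0.52035342 0.28534501 0.21909646] 0.03943221608163059 [ 0.41739011  0.27563324 -0.49175379]
```

View pics/t3.png

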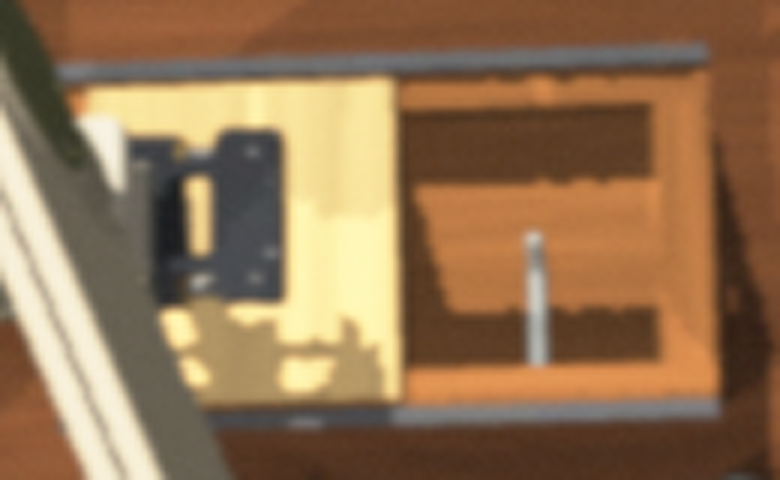

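>>> carry_out(
  steps=[
    {"xyz": [0,0,5],"rot": [0,0,0]},
    {"xyz": [0,0,10],"rot": [0,0,0]},
    {"xyz": [0,-4,11],"rot": [0,0,0]},
    {"xyz": [0,-8,11],"rot": [0,0,0]},
    {"xyz": [0,-12,11],"rot": [0,0,0]},
    {"xyz": [0,-16,11],"rot": [0,0,0]},
    {"xyz": [0,-18,11],"rot": [0,0,0]},
    {"xyz": [0,-18,11],"rot": [0,0,0]},
    {"xyz": [0,-18,11],"rot": [0,0,0]},
  ],
)

```text
t: 6.05
tool_pos: [0.5208, 0.105, 0.3297]
orientation: [-2.217, -2.226, -0.001]
force: [0.0, -0.3, -0.0]
opening: 0.0466
```

```bash
python3 - <<'E'
from h import *
C=cam("top")
print("tip",atz("top",219.5+535/6,164.5+236/6,.133,C)); print("root", atz("top",219.5+539/6,164.5+362/6,.133,C))
s=read_state(); print(s['t'],s['tool_pos'],s['opening'],s['force'])
print(calibration("wrist"))
w=read_camera("wrist")[:,:,::-1]; cv2.imwrite("pics/w2.png",w)
E
```

```text
tip [0.52479814 0.10576752 0.133     ]
root [0.46456249 0.10503659 0.133     ]
6.05 [0.520777   0.10496596 0.32970161] 0.046590801956203604 [ 0.02615155 -0.3120785  -0.03488001]
{'fov_y': 60.35388439526115, 'cx': 320.7730998308433, 'cy': 203.18061925922333, 'xyz': array([0.45060974, 0.10457063, 0.47824045]), 'attitude': array([2.08135858, 2.0923182 , 0.26733649])}
```

View pics/w2.png

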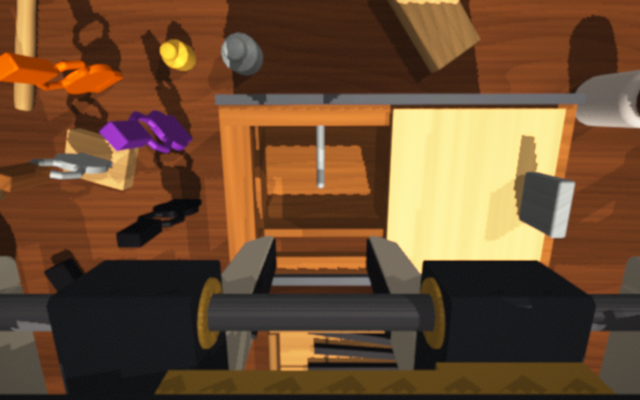

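```bash
python3 - <<'E'
from h import *
C=cam("wrist")
print("tip",atz("wrist",320.5,186,.133,C).round(4),"root",atz("wrist",320,126,.133,C).round(4))
print("open L edge",atz("wrist",256,124,.18,C).round(4),"hatch R edge",atz("wrist",392,110,.188,C).round(4))
print("rail L",atz("wrist",216,104,.188,C).round(4))
w=cv2.imread("pics/w2.png"); crop(w,210,90,400,240,4,"w2c.png"); crop(w,0,100,200,200,4,"w2g.png")
E
```

```text
tip [0.5219 0.1054 0.133 ] root [0.4619 0.1046 0.133 ]
open L edge [0.4591 0.0505 0.18  ] hatch R edge [0.447  0.1632 0.188 ]
rail L [0.4432 0.0202 0.188 ]
```

View pics/w2c.png

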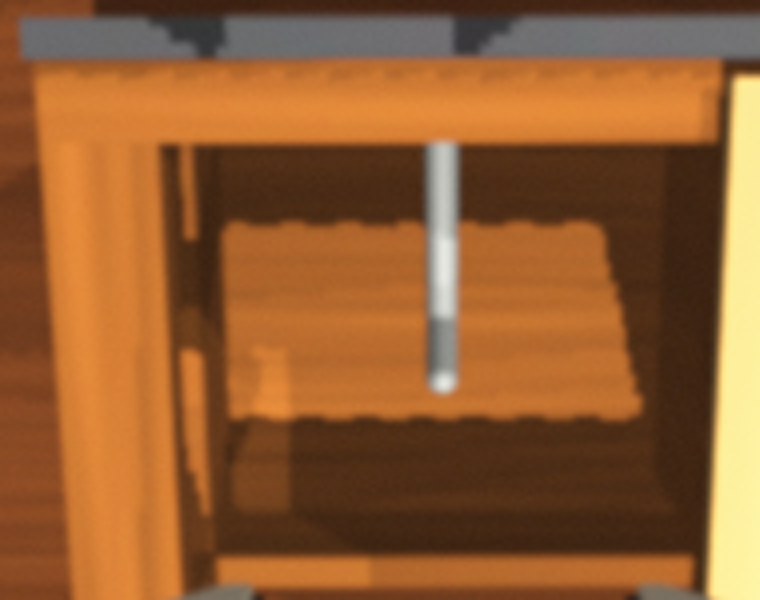

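>>> carry_out(
  steps=[
    {"xyz": [0,-4,0],"rot": [0,0,-2]},
    {"xyz": [0,-8,0],"rot": [0,0,-4]},
    {"xyz": [0,-12,0],"rot": [0,0,-6]},
    {"xyz": [-0.2,-16,0],"rot": [0,0,-8]},
    {"xyz": [-0.4,-20,0],"rot": [0,0,-10]},
    {"xyz": [-0.6,-24,-1],"rot": [0,0,-13]},
    {"xyz": [-0.8,-28,-2],"rot": [0,0,-15]},
    {"xyz": [-0.8,-29.6,-3],"rot": [0,0,-16]},
    {"xyz": [-0.8,-29.6,-3],"rot": [0,0,-16]},
    {"xyz": [-0.8,-29.6,-3],"rot": [0,0,-16]},
  ],
)

```text
t: 7.1
tool_pos: [0.5131, -0.1898, 0.2993]
orientation: [-2.502, -1.898, -0.0]
force: [-0.1, 0.4, 1.2]
opening: 0.0465
```

```bash
python3 - <<'E'
from h import *
s=read_state(); print(s['t'],s['tool_pos'],s['opening'],s['force'],R.from_rotvec(s['orientation']).as_matrix().round(3))
w=read_camera("wrist")[:,:,::-1]; cv2.imwrite("pics/w3.png",w); crop(w,240,120,410,300,4,"w3c.png")
E
```

```text
7.1 [ 0.51306936 -0.18980541  0.29929414] 0.04649105224588201 [-0.09070317  0.39463637  1.18465289] [[ 0.27   0.963 -0.001]
 [ 0.963 -0.27   0.001]
 [ 0.001 -0.001 -1.   ]]
```

View pics/w3.png

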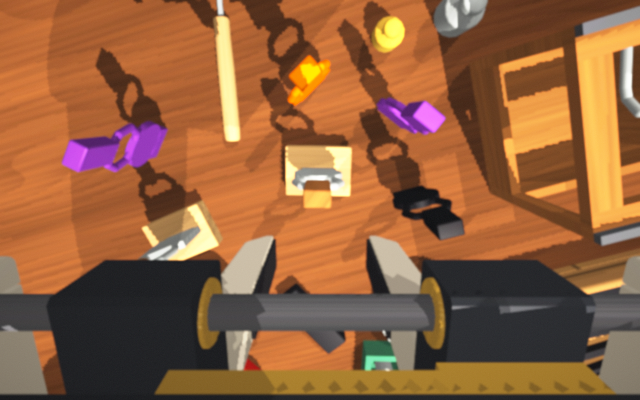

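View pics/w3c.png

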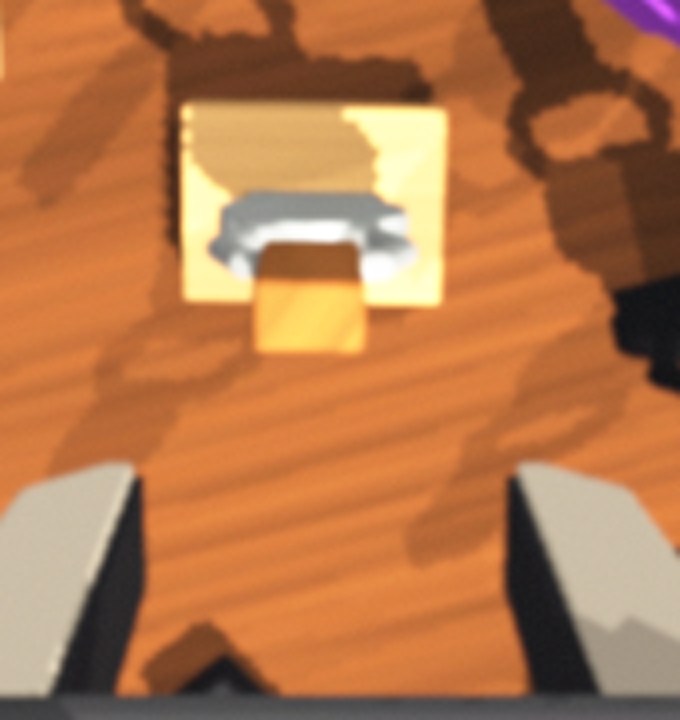

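```bash
python3 - <<'E'
from h import *
C=cam("wrist")
def d(pts,z):
    P=[atz("wrist",239.5+u/4+.125,119.5+v/4+.125,z,C) for u,v in pts]
    P=np.array(P); print(P.round(4).tolist(),P.mean(0).round(4))
    for i in range(0,len(P),2):
        e=P[i+1]-P[i]; print(np.linalg.norm(e).round(4),np.degrees(np.arctan2(e[1],e[0])))
d([(256,351),(365,352),(256,281),(364,280)],.168)
d([(183,103),(446,108),(183,300),(443,304)],.024)
E
```

```text
[[0.5154, -0.2052, 0.168], [0.5218, -0.1831, 0.168], [0.5009, -0.201, 0.168], [0.5067, -0.1793, 0.168]] [ 0.5112 -0.1922  0.168 ]
0.023 73.93173677520598
0.0225 75.01978611908265
[[0.4698, -0.2224, 0.024], [0.4928, -0.1454, 0.024], [0.5289, -0.2405, 0.024], [0.5522, -0.1615, 0.024]] [ 0.5109 -0.1924  0.024 ]
0.0804 73.40028540785418
0.0824 73.57197591444422
```

>>> carry_out(
  steps=[
    {"xyz": [-0.1,-0.15,-4],"rot": [0,0,-0.5]},
    {"xyz": [-0.1,-0.15,-8],"rot": [0,0,-0.5]},
    {"xyz": [-0.1,-0.15,-11],"rot": [0,0,-0.5]},
    {"xyz": [-0.1,-0.15,-13.5],"rot": [0,0,-0.5]},
    {"xyz": [-0.1,-0.15,-15.3],"rot": [0,0,-0.5]},
    {"xyz": [-0.1,-0.15,-15.3],"rot": [0,0,-0.5]},
    {"xyz": [-0.1,-0.15,-15.3],"rot": [0,0,-0.5]},
  ],
)

```text
t: 7.85
tool_pos: [0.5124, -0.1915, 0.1476]
orientation: [2.51, 1.888, 0.001]
force: [1.4, 0.3, -0.1]
opening: 0.0465
```

```bash
python3 - <<'E'
from h import *
s=read_state(); print(s['t'],s['tool_pos'],s['opening'],s['force'])
w=read_camera("wrist")[:,:,::-1]; cv2.imwrite("pics/w4.png",w)
w=read_camera("scene")[:,:,::-1]; crop(w,160,170,300,290,5,"s4.png")
E
```

```text
7.85 [ 0.51240344 -0.1915331   0.14763346] 0.04649748529484079 [ 1.40914614  0.28816814 -0.10993681]
```

View pics/w4.png

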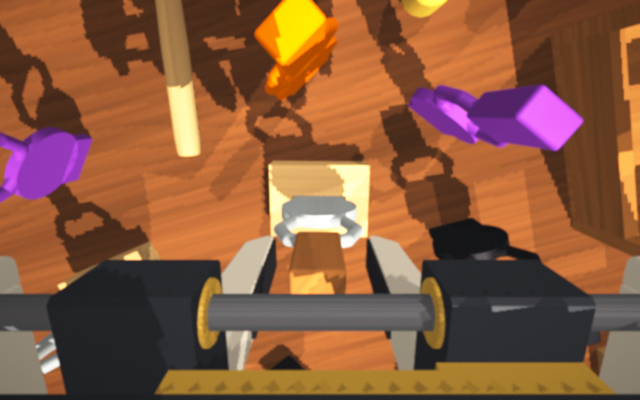

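View pics/s4.png

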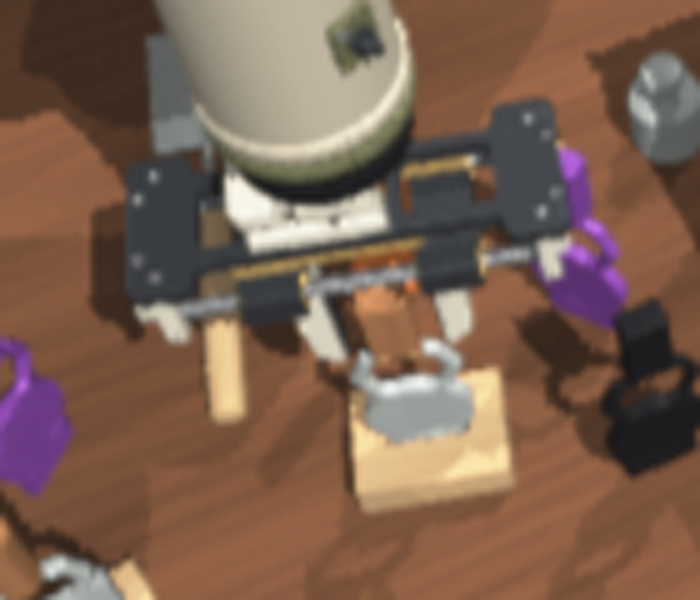

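>>> carry_out(
  steps=[
    {"xyz": [0,0,0],"rot": [0,0,0]},
    {"xyz": [0,0,0],"rot": [0,0,0]},
    {"xyz": [0,0,0],"rot": [0,0,0]},
    {"xyz": [0,0,0],"rot": [0,0,0]},
    {"xyz": [0,0,0],"rot": [0,0,0]},
    {"xyz": [0,0,0],"rot": [0,0,0]},
  ],
  grip=0,
  force=25,
)

```text
t: 8.55
tool_pos: [0.512, -0.1929, 0.1471]
orientation: [2.512, 1.886, 0.0]
force: [0.5, 0.4, 3.6]
opening: 0.0237
```

>>> carry_out(
  steps=[
    {"xyz": [0,0,0.5],"rot": [0,0,0]},
    {"xyz": [0,0,1],"rot": [0,0,0]},
    {"xyz": [0,0,2],"rot": [0,0,0]},
    {"xyz": [0,0,3],"rot": [0,0,0]},
    {"xyz": [0,0,6],"rot": [0,0,0]},
    {"xyz": [0,0,10],"rot": [0,0,0]},
    {"xyz": [0,0,14],"rot": [0,0,0]},
    {"xyz": [0,0,18],"rot": [0,0,0]},
    {"xyz": [0,0,21],"rot": [0,0,0]},
    {"xyz": [0,0,21],"rot": [0,0,0]},
  ],
)

```text
t: 9.55
tool_pos: [0.5132, -0.1933, 0.3635]
orientation: [2.505, 1.881, 0.007]
force: [0.6, -0.7, -2.3]
opening: 0.0239
```

```bash
python3 - <<'E'
from h import *
s=read_state(); print(s['t'],s['tool_pos'],s['opening'],s['force'])
w=read_camera("wrist")[:,:,::-1]; cv2.imwrite("pics/w5.png",w)
w=read_camera("scene")[:,:,::-1]; crop(w,160,90,320,250,4,"s5.png")
E
```

```text
9.55 [ 0.51323753 -0.19334367  0.36345764] 0.023858905493421546 [ 0.57790111 -0.73243592 -2.34571685]
```

View pics/w5.png

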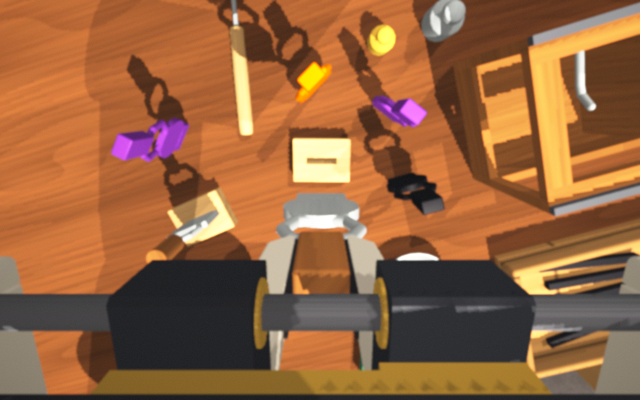

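View pics/s5.png

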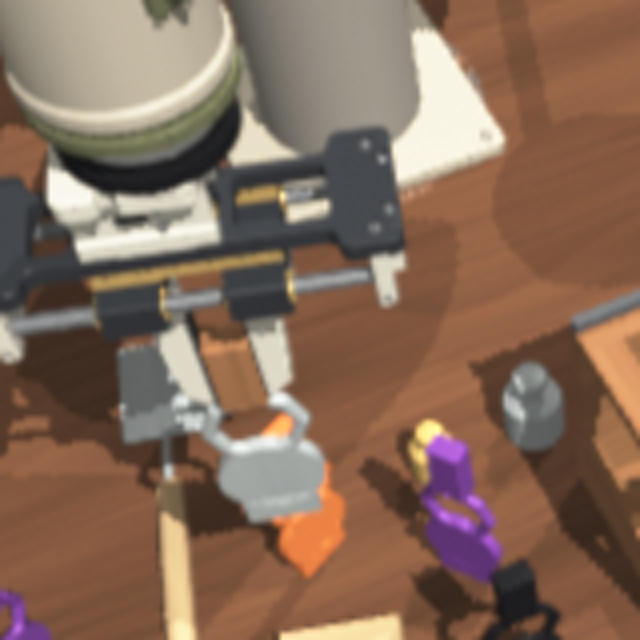

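>>> carry_out(
  steps=[
    {"xyz": [0,1.5,0.5],"rot": [0,0,1]},
    {"xyz": [0.5,4,0.5],"rot": [0,0,2.5]},
    {"xyz": [1,7.5,0.5],"rot": [0,0,4.5]},
    {"xyz": [1.5,11,0.5],"rot": [0,0,6.5]},
    {"xyz": [2,15,0.5],"rot": [0,0,8.5]},
    {"xyz": [2.5,19,0.5],"rot": [0,0,10.5]},
    {"xyz": [3,23,0.5],"rot": [0,0,12.5]},
    {"xyz": [3,26,0.5],"rot": [0,0,14.5]},
    {"xyz": [3,28.5,0.5],"rot": [0,0,16]},
    {"xyz": [3,29.8,0.5],"rot": [0,0,16.5]},
  ],
)

```text
t: 10.65
tool_pos: [0.5404, 0.1081, 0.3597]
orientation: [-2.21, -2.229, 0.004]
force: [0.4, -0.4, -1.8]
opening: 0.0241
```

>>> carry_out(
  steps=[
    {"xyz": [0,0,0],"rot": [0,0,0]},
    {"xyz": [0,0,0],"rot": [0,0,0]},
    {"xyz": [0,0,0],"rot": [0,0,0]},
  ],
)

```text
t: 10.95
tool_pos: [0.5417, 0.1042, 0.3613]
orientation: [2.217, 2.225, -0.001]
force: [0.7, -0.4, -2.9]
opening: 0.0239
```

```bash
python3 - <<'E'
from h import *
s=read_state(); print(s['t'],s['tool_pos'],s['opening'],s['force'],R.from_rotvec(s['orientation']).as_matrix().round(4))
w=read_camera("wrist")[:,:,::-1]; cv2.imwrite("pics/w6.png",w)
w=read_camera("scene")[:,:,::-1]; crop(w,250,60,450,250,4,"s6.png")
np.set_printoptions(precision=1,suppress=True)
T=s['tool_pos']; Rm=R.from_rotvec(s['orientation']).as_matrix()
# predicted eye / bottom / grip-top px in scene
for n,dz in (("griptop",.021),("gripbot",-.029),("eye",-.053),("bottom",-.137)):
    print(n,(proj("scene",T+[0,0,dz])-[[249.5,59.5]])*4, proj("wrist",T+[0,0,dz]))
E
```

```text
10.95 [0.54169561 0.10421917 0.36134105] 0.023883892561066676 [ 0.7271896  -0.38495773 -2.88903353] [[-3.6e-03  1.0e+00 -5.0e-04]
 [ 1.0e+00  3.6e-03 -5.0e-04]
 [-5.0e-04 -5.0e-04 -1.0e+00]]
griptop [[431.7 288.9]] [[320.6 290.1]]
gripbot [[424.8 353.2]] [[320.7 245.2]]
eye [[421.7 381.8]] [[320.7 230.9]]
bottom [[411.9 472.8]] [[320.7 198.6]]
```

View pics/w6.png

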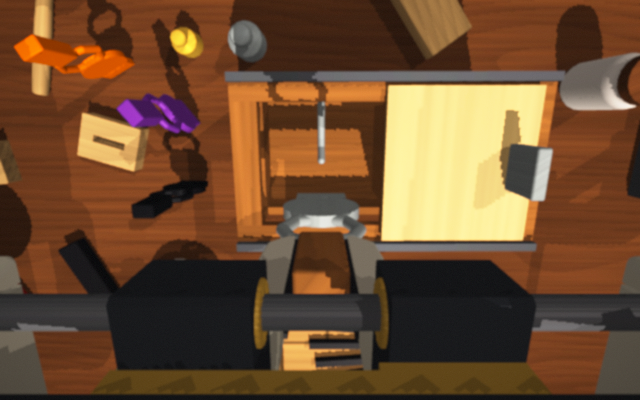

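View pics/s6.png

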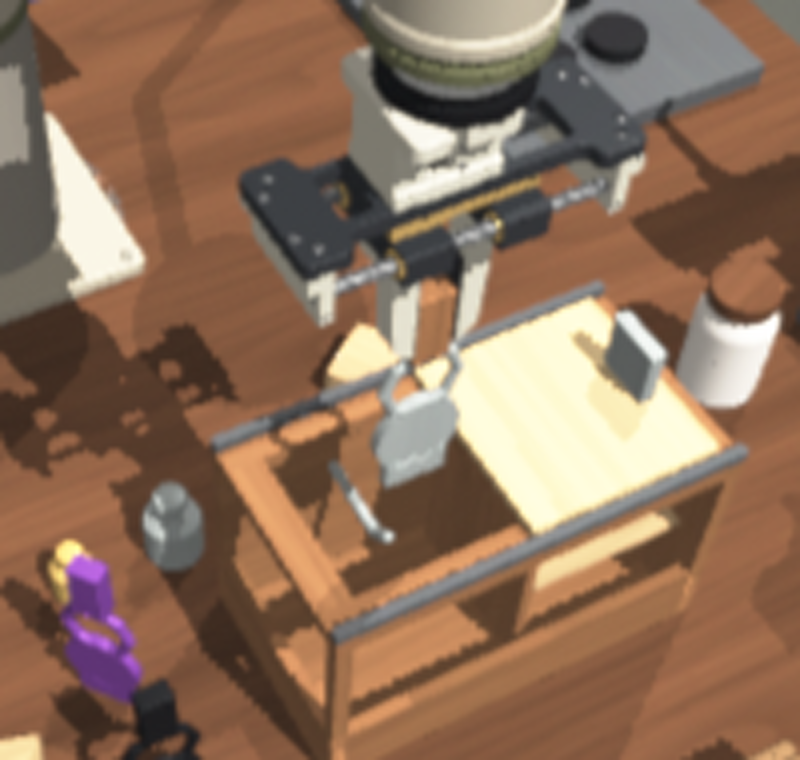

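>>> carry_out(
  steps=[
    {"xyz": [0.1,0.05,-1],"rot": [0,0,0]},
    {"xyz": [0.1,0.05,-3],"rot": [0,0,0]},
    {"xyz": [0.1,0.05,-5],"rot": [0,0,0]},
    {"xyz": [0.1,0.05,-7],"rot": [0,0,0]},
    {"xyz": [0.1,0.05,-9],"rot": [0,0,0]},
    {"xyz": [0.1,0.05,-11],"rot": [0,0,0]},
    {"xyz": [0.1,0.05,-13],"rot": [0,0,0]},
    {"xyz": [0.1,0.05,-14],"rot": [0,0,0]},
    {"xyz": [0.1,0.05,-14],"rot": [0,0,0]},
  ],
)

```text
t: 11.95
tool_pos: [0.5415, 0.1054, 0.2193]
orientation: [-2.215, -2.225, 0.005]
force: [-0.6, -0.4, -1.9]
opening: 0.0244
```

```bash
python3 - <<'E'
from h import *
s=read_state(); print(s['t'],s['tool_pos'],s['opening'],s['force'])
w=read_camera("wrist")[:,:,::-1]; cv2.imwrite("pics/w7.png",w)
w=read_camera("scene")[:,:,::-1]; crop(w,250,90,450,250,4,"s7.png")
E
```

```text
11.95 [0.5415298  0.10543252 0.21932045] 0.024416804117584116 [-0.56879341 -0.41368429 -1.87946927]
```

View pics/w7.png

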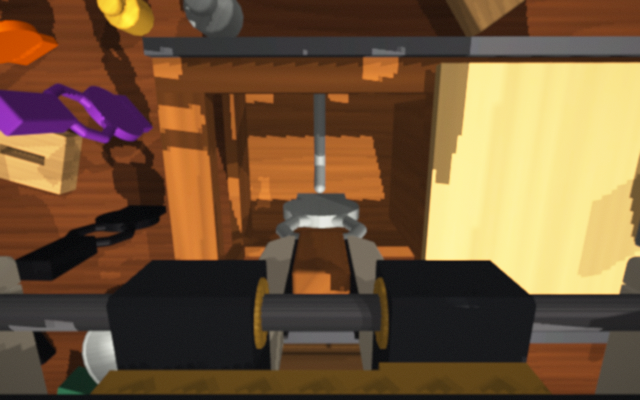

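View pics/s7.png

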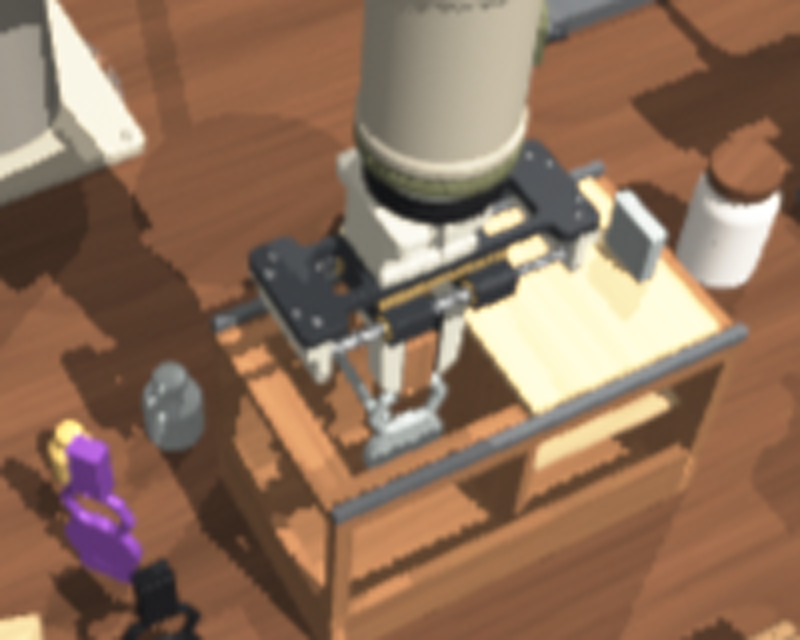

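>>> carry_out(
  steps=[
    {"xyz": [0,0,-1],"rot": [0,0,0]},
    {"xyz": [0,0,-2],"rot": [0,0,0]},
    {"xyz": [0,0,-3],"rot": [0,0,0]},
    {"xyz": [0,0,-4],"rot": [0,0,0]},
    {"xyz": [0,0,-4.7],"rot": [0,0,0]},
    {"xyz": [0,0,-4.7],"rot": [0,0,0]},
    {"xyz": [0,0,-4.7],"rot": [0,0,0]},
  ],
)

```text
t: 12.75
tool_pos: [0.5427, 0.1059, 0.1745]
orientation: [-2.216, -2.227, 0.0]
force: [0.0, -1.0, -1.3]
opening: 0.0239
```

```bash
python3 - <<'E'
from h import *
s=read_state(); print(s['t'],s['tool_pos'],s['opening'],s['force'])
w=read_camera("wrist")[:,:,::-1]; crop(w,220,60,420,250,4,"w8.png")
w=read_camera("scene")[:,:,::-1]; crop(w,290,130,430,250,5,"s8.png")
E
```

```text
12.75 [0.54267224 0.10587074 0.17449649] 0.02386984917363347 [ 0.02691852 -0.95047202 -1.25628732]
```

View pics/w8.png

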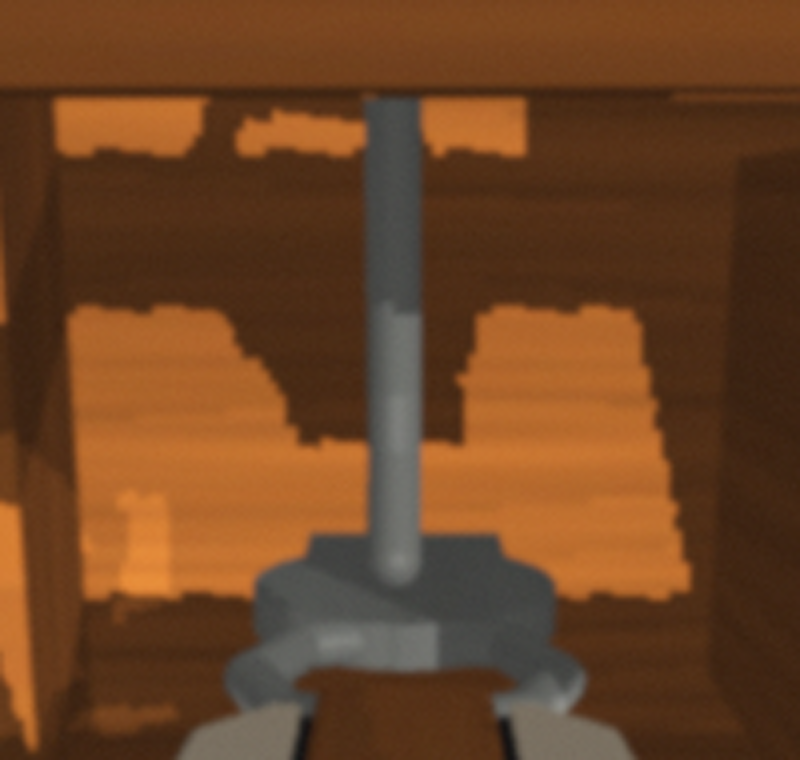

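View pics/s8.png

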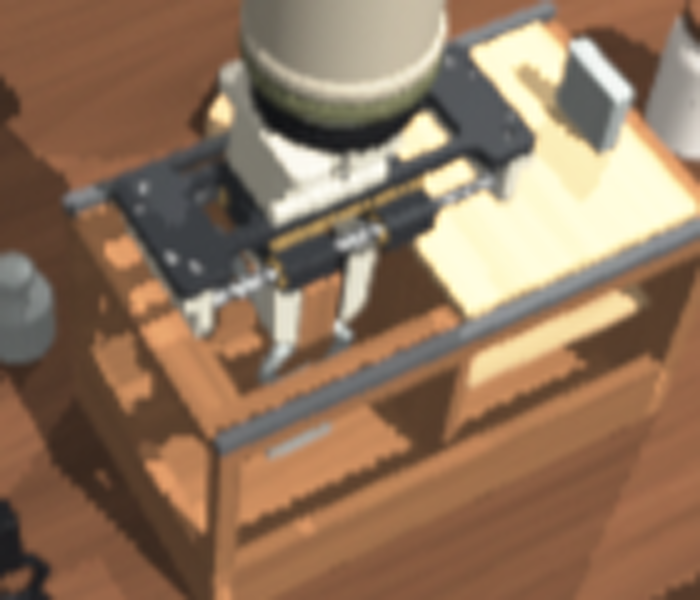

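>>> carry_out(
  steps=[
    {"xyz": [-0.5,-0.05,0],"rot": [0,0,0]},
    {"xyz": [-1,-0.05,0],"rot": [0,0,0]},
    {"xyz": [-1.5,-0.05,0],"rot": [0,0,0]},
    {"xyz": [-2,-0.05,0],"rot": [0,0,0]},
    {"xyz": [-2.2,-0.05,0],"rot": [0,0,0]},
    {"xyz": [-2.2,-0.05,0],"rot": [0,0,0]},
  ],
)

```text
t: 13.45
tool_pos: [0.5204, 0.1054, 0.1748]
orientation: [2.216, 2.227, 0.0]
force: [-0.2, -1.3, -1.9]
opening: 0.0239
```

```bash
python3 - <<'E'
from h import *
s=read_state(); print(s['t'],s['tool_pos'],s['opening'],s['force'],s['wrist_torque'])
w=read_camera("wrist")[:,:,::-1]; crop(w,220,60,420,250,4,"w9.png")
E
```

```text
13.45 [0.52044111 0.10542031 0.17476137] 0.02385492274774124 [-0.19897126 -1.303689   -1.8544753 ] [-0.00379995 -0.05252909  0.00670676]
```

View pics/w9.png

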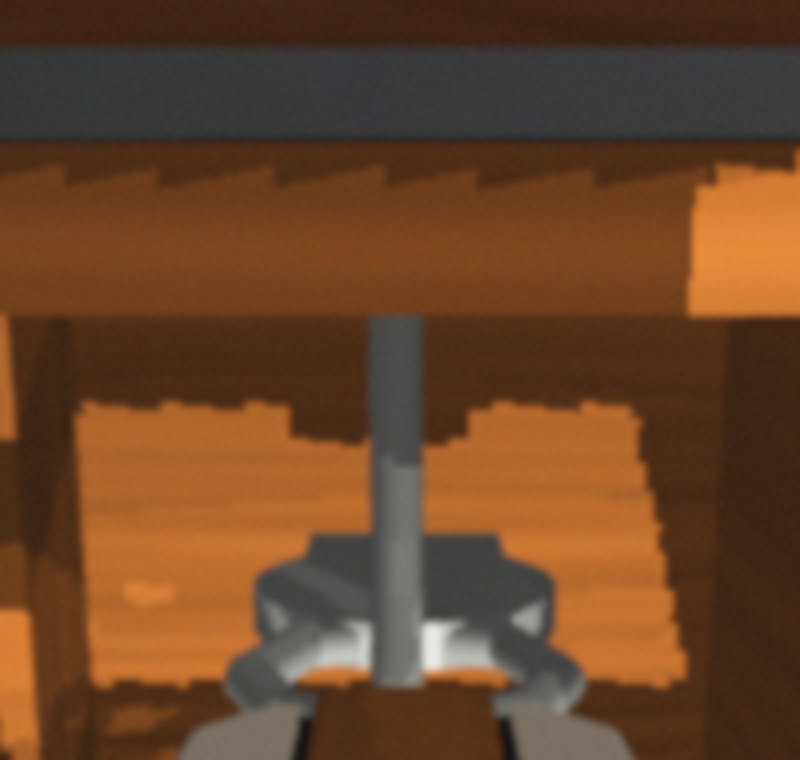

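>>> carry_out(
  steps=[
    {"xyz": [-0.5,0,0],"rot": [0,0,0]},
    {"xyz": [-1,0,0],"rot": [0,0,0]},
    {"xyz": [-1.5,0,0],"rot": [0,0,0]},
    {"xyz": [-2,0,0],"rot": [0,0,0]},
    {"xyz": [-2.1,0,0],"rot": [0,0,0]},
    {"xyz": [-2.1,0,0],"rot": [0,0,0]},
  ],
)

```text
t: 14.1
tool_pos: [0.4996, 0.1054, 0.1747]
orientation: [2.216, 2.227, 0.0]
force: [-0.6, -1.1, -2.0]
opening: 0.0237
```

>>> carry_out(
  steps=[
    {"xyz": [0,0,-0.5],"rot": [0,0,0]},
    {"xyz": [0,0,-1],"rot": [0,0,0]},
    {"xyz": [0,0,-1.4],"rot": [0,0,0]},
    {"xyz": [0,0,-1.6],"rot": [0,0,0]},
    {"xyz": [0,0,-1.6],"rot": [0,0,0]},
  ],
)

```text
t: 14.6
tool_pos: [0.4994, 0.1053, 0.1579]
orientation: [-2.215, -2.227, 0.001]
force: [-0.3, -0.7, -2.2]
opening: 0.0239
```

```bash
python3 - <<'E'
from h import *
s=read_state(); print(s['t'],s['tool_pos'],s['opening'],s['force'],s['wrist_torque'])
w=read_camera("wrist")[:,:,::-1]; crop(w,220,60,420,250,4,"w10.png")
w=read_camera("scene")[:,:,::-1]; crop(w,290,130,430,250,5,"s10.png")
E
```

```text
14.6 [0.49939263 0.10531309 0.15793688] 0.02388957590074204 [-0.34454088 -0.74566739 -2.1617072 ] [ 0.05955839 -0.00558572  0.02003823]
```

View pics/w10.png

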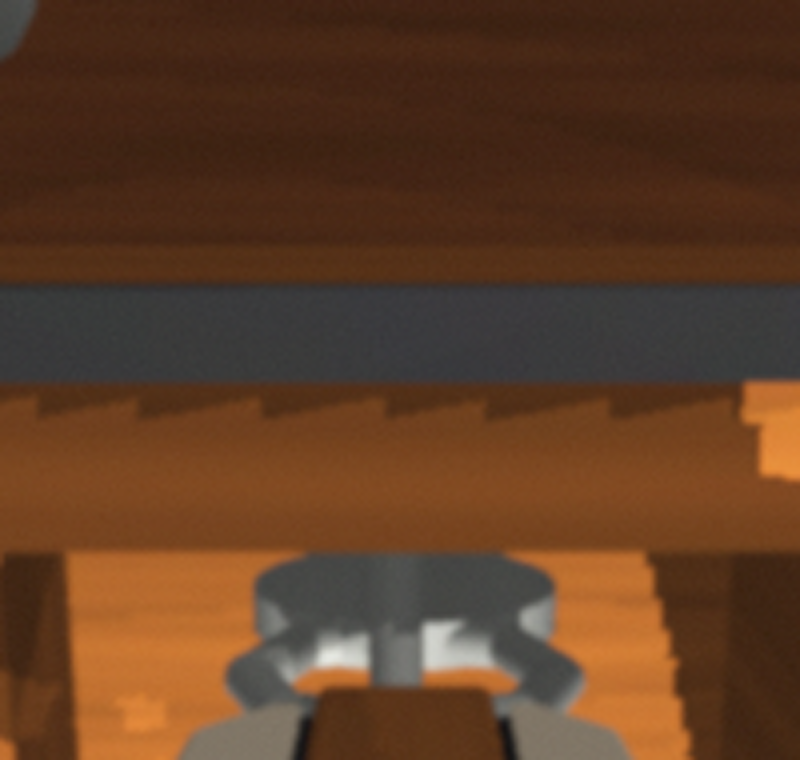

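View pics/s10.png

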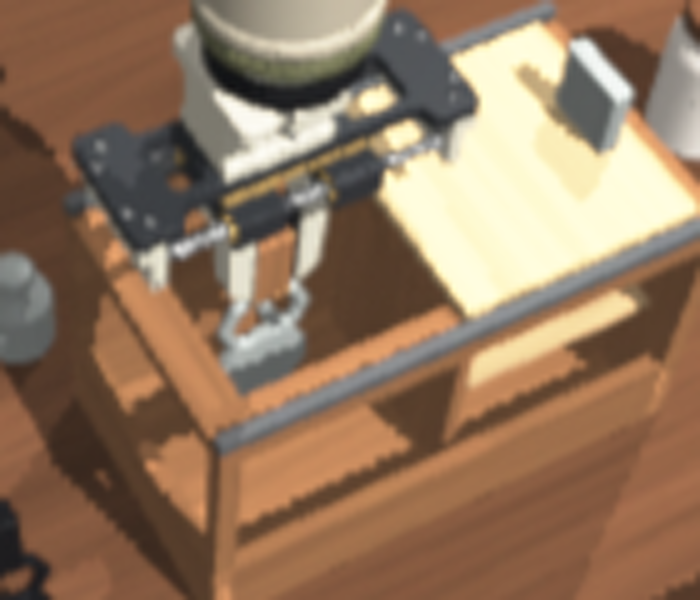

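>>> carry_out(
  steps=[
    {"xyz": [0,0,-0.2],"rot": [0,0,0]},
    {"xyz": [0,0,-0.3],"rot": [0,0,0]},
    {"xyz": [0,0,-0.3],"rot": [0,0,0]},
    {"xyz": [0,0,-0.3],"rot": [0,0,0]},
  ],
)

```text
t: 15.1
tool_pos: [0.4997, 0.1054, 0.1556]
orientation: [2.216, 2.227, -0.0]
force: [-0.6, -0.2, -2.6]
opening: 0.024
```

>>> carry_out(
  steps=[
    {"xyz": [0,0,-0.1],"rot": [0,0,0]},
    {"xyz": [0,0,-0.1],"rot": [0,0,0]},
    {"xyz": [0,0,-0.1],"rot": [0,0,0]},
  ],
)

```text
t: 15.4
tool_pos: [0.4997, 0.1054, 0.1546]
orientation: [2.216, 2.227, 0.0]
force: [0.7, 0.2, -2.7]
opening: 0.0239
```

>>> carry_out(
  steps=[
    {"xyz": [0,0,-0.1],"rot": [0,0,0]},
    {"xyz": [0,0,-0.1],"rot": [0,0,0]},
    {"xyz": [0,0,-0.1],"rot": [0,0,0]},
  ],
)

```text
t: 15.7
tool_pos: [0.4999, 0.1054, 0.1542]
orientation: [2.215, 2.227, 0.001]
force: [-2.9, 0.2, 4.0]
opening: 0.0239
```

>>> carry_out(
  steps=[
    {"xyz": [-0.1,0,0.05],"rot": [0,0,0]},
    {"xyz": [-0.1,0,0.05],"rot": [0,0,0]},
    {"xyz": [-0.1,0,0.05],"rot": [0,0,0]},
  ],
)

```text
t: 16.0
tool_pos: [0.499, 0.1053, 0.1543]
orientation: [2.215, 2.227, 0.001]
force: [0.5, -0.9, 1.4]
opening: 0.0239
```

>>> carry_out(
  steps=[
    {"xyz": [0,0,0],"rot": [0,0,0]},
    {"xyz": [0,0,0],"rot": [0,0,0]},
    {"xyz": [0,0,0],"rot": [0,0,0]},
    {"xyz": [0,0,0],"rot": [0,0,0]},
    {"xyz": [0,0,0],"rot": [0,0,0]},
  ],
  grip=0.45,
)

```text
t: 16.5
tool_pos: [0.4987, 0.1054, 0.154]
orientation: [-2.216, -2.227, 0.0]
force: [0.3, -0.0, -0.0]
opening: 0.0417
```

```bash
python3 - <<'E'
from h import *
s=read_state(); print(s['t'],s['tool_pos'],s['opening'],s['force'],s['wrist_torque'])
w=read_camera("wrist")[:,:,::-1]; crop(w,220,140,420,300,4,"w11.png")
w=read_camera("scene")[:,:,::-1]; crop(w,290,130,430,250,5,"s11.png")
E
```

```text
16.5 [0.49866631 0.10542142 0.15402772] 0.041666779746686866 [ 0.3004867  -0.01672955 -0.01599096] [0.04998419 0.00204386 0.0039535 ]
```

View pics/w11.png

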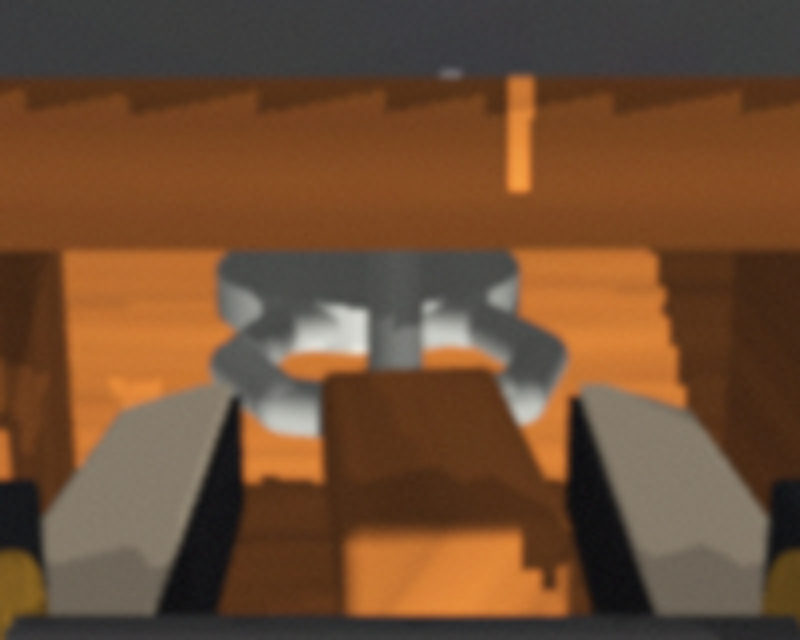

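View pics/s11.png

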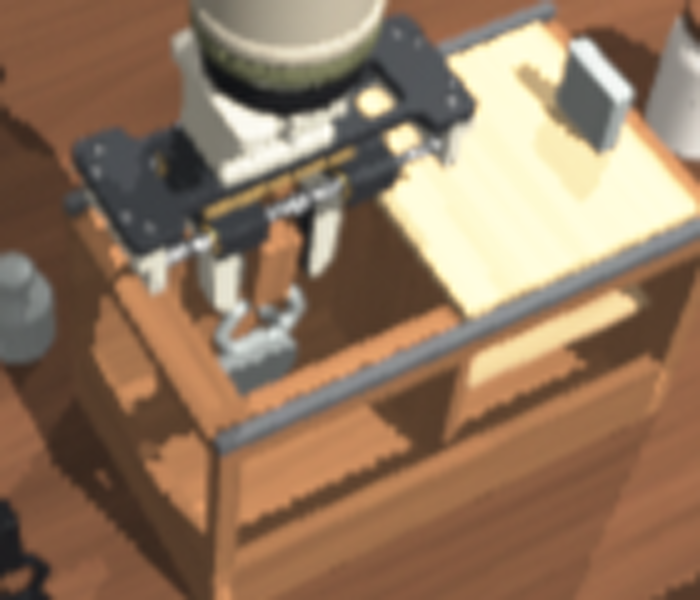

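>>> carry_out(
  steps=[
    {"xyz": [0,0,0],"rot": [0,0,0]},
    {"xyz": [0,0,0],"rot": [0,0,0]},
    {"xyz": [0,0,0],"rot": [0,0,0]},
    {"xyz": [0,0,0],"rot": [0,0,0]},
    {"xyz": [0,0,0],"rot": [0,0,0]},
    {"xyz": [0,0,0],"rot": [0,0,0]},
    {"xyz": [0,0,0],"rot": [0,0,0]},
    {"xyz": [0,0,0],"rot": [0,0,0]},
  ],
  grip=0.6,
)

```text
t: 17.4
tool_pos: [0.4987, 0.1054, 0.1541]
orientation: [2.216, 2.227, 0.0]
force: [-0.2, -0.7, 0.2]
opening: 0.0559
```

```bash
python3 - <<'E'
from h import *
s=read_state(); print(s['t'],s['tool_pos'],s['opening'],s['force'],s['wrist_torque'])
w=read_camera("wrist")[:,:,::-1]; crop(w,220,140,420,300,4,"w12.png")
E
```

```text
17.4 [0.49874436 0.1053754  0.15414456] 0.055856615637465336 [-0.24677028 -0.70374675  0.19632641] [ 0.02408509 -0.00563893  0.02963274]
```

View pics/w12.png

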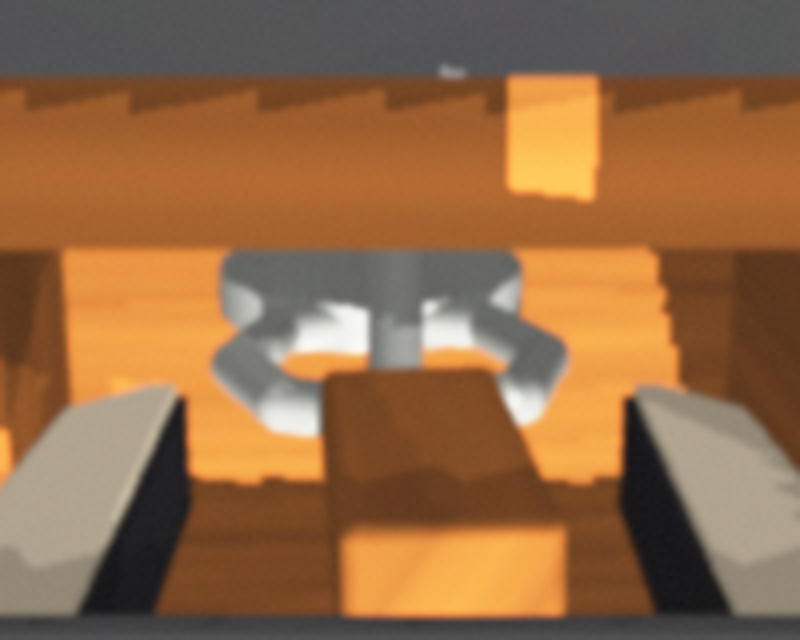

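>>> carry_out(
  steps=[
    {"xyz": [0,0,1],"rot": [0,0,0]},
    {"xyz": [0,0,3],"rot": [0,0,0]},
    {"xyz": [0,0,5],"rot": [0,0,0]},
    {"xyz": [0,0,8],"rot": [0,0,0]},
    {"xyz": [0,0,12],"rot": [0,0,0]},
    {"xyz": [0,0,16],"rot": [0,0,0]},
    {"xyz": [1,4,16],"rot": [0,0,0]},
    {"xyz": [2,8,16],"rot": [0,0,0]},
    {"xyz": [2.2,12,16],"rot": [0,0,0]},
    {"xyz": [2.2,15,16],"rot": [0,0,0]},
  ],
)

```text
t: 18.45
tool_pos: [0.5207, 0.2575, 0.3149]
orientation: [-2.215, -2.228, -0.001]
force: [0.6, -0.3, 0.2]
opening: 0.0559
```

>>> carry_out(
  steps=[
    {"xyz": [0,2,0],"rot": [0,0,0]},
    {"xyz": [0,3,0],"rot": [0,0,0]},
    {"xyz": [0,3,0],"rot": [0,0,0]},
    {"xyz": [0,3,0],"rot": [0,0,0]},
  ],
)

```text
t: 18.85
tool_pos: [0.5209, 0.2847, 0.3144]
orientation: [2.216, 2.227, -0.0]
force: [0.0, 0.2, -0.4]
opening: 0.0556
```

```bash
python3 - <<'E'
from h import *
s=read_state(); print(s['t'],s['tool_pos'],s['opening'],s['force'],s['wrist_torque'])
w=read_camera("wrist")[:,:,::-1]; cv2.imwrite("pics/w13.png",w)
w=read_camera("scene")[:,:,::-1]; crop(w,290,100,450,250,5,"s13.png")
E
```

```text
18.85 [0.52086636 0.28468602 0.31442616] 0.05562700726903914 [ 0.02147939  0.20743914 -0.41282671] [ 0.05867408 -0.00093371  0.03129575]
```

View pics/w13.png

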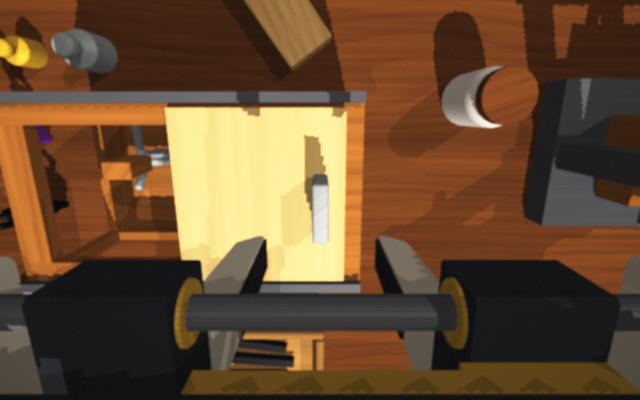

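View pics/s13.png

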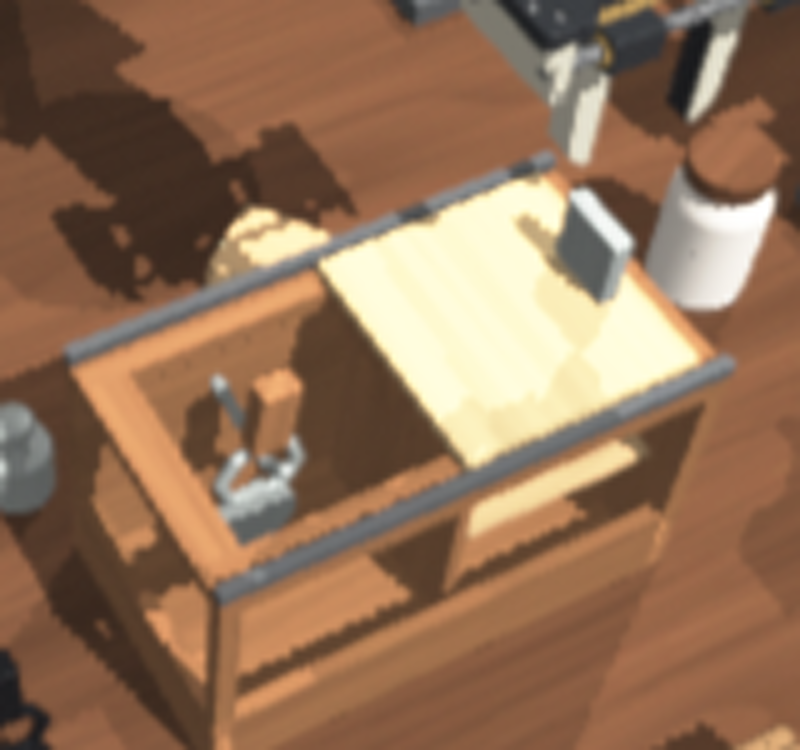

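```bash
python3 - <<'E'
from h import *
w=cv2.imread("pics/w13.png"); crop(w,90,110,190,200,6,"w13c.png")
for z in (.165,.175,.185): print(atz("scene",289.5+278/5,99.5+382/5,z).round(4), proj("wrist",atz("scene",289.5+278/5,99.5+382/5,z)))
E
```

```text
[0.4906 0.1161 0.165 ] [[126.93239193 160.31346089]]
[0.497  0.1119 0.175 ] [[116.520343   169.45960989]]
[0.5034 0.1077 0.185 ] [[105.5127414  179.12890411]]
```

View pics/w13c.png

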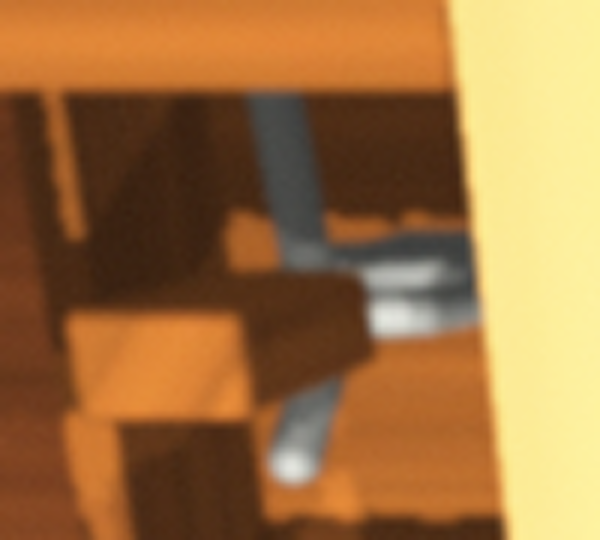

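>>> carry_out(
  steps=[
    {"xyz": [0,0,-4],"rot": [0,0,0]},
    {"xyz": [0,0,-7],"rot": [0,0,0]},
    {"xyz": [0,0,-9.4],"rot": [0,0,0]},
    {"xyz": [0,0,-9.4],"rot": [0,0,0]},
    {"xyz": [0,0,-9.4],"rot": [0,0,0]},
  ],
)

```text
t: 19.45
tool_pos: [0.5208, 0.2846, 0.2207]
orientation: [-2.217, -2.226, 0.001]
force: [0.2, -0.2, 1.2]
opening: 0.0558
```

>>> carry_out(
  steps=[
    {"xyz": [0,0,0],"rot": [0,0,0]},
    {"xyz": [0,0,0],"rot": [0,0,0]},
    {"xyz": [0,0,0],"rot": [0,0,0]},
    {"xyz": [0,0,0],"rot": [0,0,0]},
    {"xyz": [0,0,0],"rot": [0,0,0]},
    {"xyz": [0,0,0],"rot": [0,0,0]},
    {"xyz": [0,0,0],"rot": [0,0,0]},
    {"xyz": [0,0,0],"rot": [0,0,0]},
  ],
  grip=0,
  force=15,
)

```text
t: 20.25
tool_pos: [0.5208, 0.2842, 0.2202]
orientation: [2.216, 2.226, -0.003]
force: [-1.5, -5.4, 2.0]
opening: 0.012
```

>>> carry_out(
  steps=[
    {"xyz": [0,-1,0],"rot": [0,0,0]},
    {"xyz": [0,-2.5,0],"rot": [0,0,0]},
    {"xyz": [0,-4,0],"rot": [0,0,0]},
    {"xyz": [0,-5.5,0],"rot": [0,0,0]},
    {"xyz": [0,-7,0],"rot": [0,0,0]},
    {"xyz": [0,-8.5,0],"rot": [0,0,0]},
    {"xyz": [0.05,-10,0],"rot": [0,0,0]},
    {"xyz": [0.05,-11.5,0],"rot": [0,0,0]},
    {"xyz": [0.05,-12.5,0],"rot": [0,0,0]},
    {"xyz": [0.05,-12.5,0],"rot": [0,0,0]},
  ],
)

```text
t: 21.25
tool_pos: [0.5214, 0.1584, 0.2202]
orientation: [2.217, 2.224, -0.001]
force: [4.2, -1.3, -0.7]
opening: 0.012
```

>>> carry_out(
  steps=[
    {"xyz": [0,-0.3,0],"rot": [0,0,0]},
    {"xyz": [0,-0.6,0],"rot": [0,0,0]},
    {"xyz": [0,-0.7,0],"rot": [0,0,0]},
    {"xyz": [0,-0.7,0],"rot": [0,0,0]},
    {"xyz": [0,-0.7,0],"rot": [0,0,0]},
  ],
)

```text
t: 21.75
tool_pos: [0.5214, 0.1541, 0.2202]
orientation: [2.215, 2.228, 0.001]
force: [5.6, 2.0, -1.6]
opening: 0.0119
```

>>> carry_out(
  steps=[
    {"xyz": [0,-0.2,0],"rot": [0,0,0]},
    {"xyz": [0,-0.3,0],"rot": [0,0,0]},
    {"xyz": [0,-0.3,0],"rot": [0,0,0]},
    {"xyz": [0,-0.3,0],"rot": [0,0,0]},
  ],
)

```text
t: 22.15
tool_pos: [0.5214, 0.154, 0.2202]
orientation: [-2.211, -2.228, -0.007]
force: [7.4, 16.1, -3.6]
opening: 0.0115
```

>>> carry_out(
  steps=[
    {"xyz": [0,0.25,0],"rot": [0,0,0]},
    {"xyz": [0,0.25,0],"rot": [0,0,0]},
    {"xyz": [0,0.25,0],"rot": [0,0,0]},
  ],
)

```text
t: 22.45
tool_pos: [0.5214, 0.1541, 0.2202]
orientation: [-2.214, -2.228, -0.002]
force: [4.8, 3.7, -1.6]
opening: 0.012
```

>>> carry_out(
  steps=[
    {"xyz": [0,0,0],"rot": [0,0,0]},
    {"xyz": [0,0,0],"rot": [0,0,0]},
    {"xyz": [0,0,0],"rot": [0,0,0]},
    {"xyz": [0,0,0],"rot": [0,0,0]},
    {"xyz": [0,0,0],"rot": [0,0,0]},
  ],
  grip=0.5,
)

```text
t: 22.95
tool_pos: [0.5211, 0.1528, 0.2201]
orientation: [-2.216, -2.227, 0.001]
force: [0.1, -0.4, -0.5]
opening: 0.0452
```

>>> carry_out(
  steps=[
    {"xyz": [0,0,2],"rot": [0,0,0]},
    {"xyz": [0,0,5],"rot": [0,0,0]},
    {"xyz": [0,0,9],"rot": [0,0,0]},
    {"xyz": [0,0,12],"rot": [0,0,0]},
    {"xyz": [0,4,12],"rot": [0,0,0]},
    {"xyz": [0,8,12],"rot": [0,0,0]},
    {"xyz": [0,12,12],"rot": [0,0,0]},
    {"xyz": [0,16,12],"rot": [0,0,0]},
    {"xyz": [0,16,12],"rot": [0,0,0]},
    {"xyz": [0,16,12],"rot": [0,0,0]},
  ],
)

```text
t: 23.95
tool_pos: [0.5209, 0.3135, 0.3396]
orientation: [-2.214, -2.229, 0.002]
force: [0.2, -0.4, 0.6]
opening: 0.0462
```

```bash
python3 - <<'E'
from h import *
s=read_state(); print(s['t'],s['tool_pos'],s['opening'],s['force'])
t=read_camera("top")[:,:,::-1]; crop(t,220,165,350,245,6,"t14.png")
w=read_camera("scene")[:,:,::-1]; crop(w,290,100,450,250,5,"s14.png");cv2.imwrite("pics/s14f.png",w)
E
```

```text
23.95 [0.52089168 0.31354256 0.33961441] 0.04624322084443582 [ 0.2245716  -0.43677647  0.5862275 ]
```

View pics/t14.png

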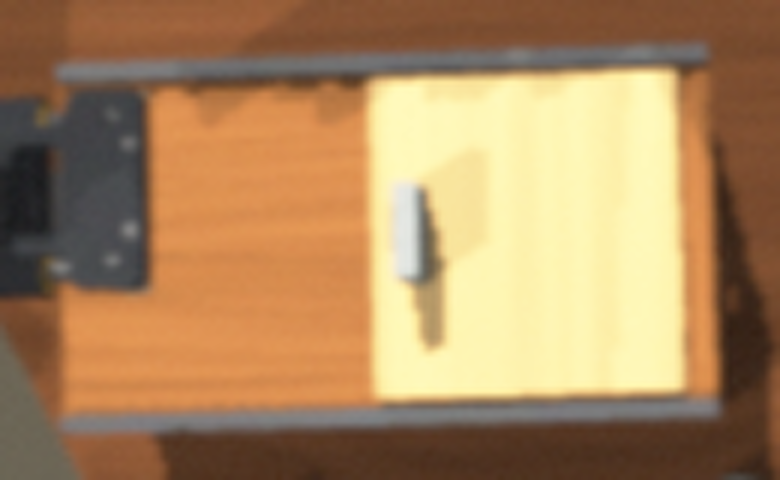

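View pics/s14.png

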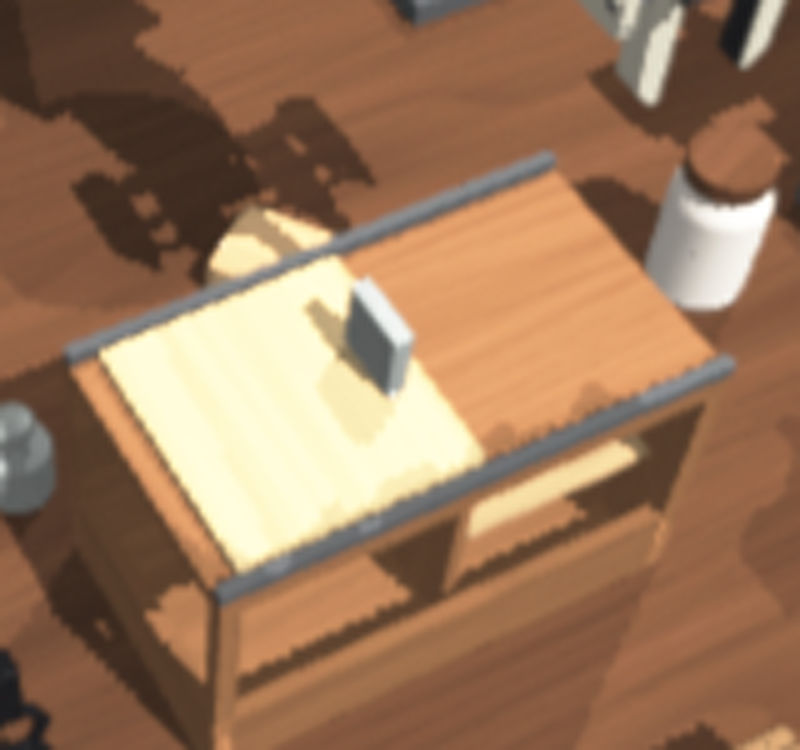

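View pics/s14f.png

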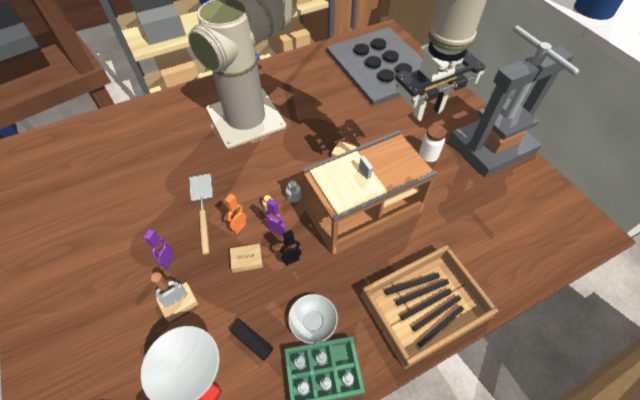

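```bash
python3 - <<'E'
from plant import *
print(close_job())
E
```

```text
the job is handed in; nothing more can be done
None
```

The disc gauge is hanging by its eye on the hook inside the cabinet, and the hatch is shut over it. I handed the job in at about 24 s of the 72 s allowed; the hand-in reported no verdict.

- **Hatch open:** I gripped the handle and slid it to its end stop, where the push force rose to 23 N.
- **Gauge:** I lifted it out of its block by the wooden grip, brought it down on the +x side of the hook and passed the eye over the tip. When I lowered it onto the seat, the vertical force changed from −2.7 to +4 N at the expected height. I then let go.
- **After release:** The picture showed the gauge clear of both fingers and still. I measured its grip top at about 175 mm, under the 180 mm roof. It leans about 4° to the +y side.
- **Hatch shut:** I slid it 130 mm back to its other stop, where it took a 16 N push. The top and scene pictures show it shut.
- **Frame contact and bystanders:** I saw no force that would suggest the gauge or arm touched the frame. In the last scene view the square gauge, the look-alikes and the other bench items appear unmoved, and the gripper was well clear of everything.

Two things to note: I did not see the gauge again once the hatch was shut, as it cannot be made out in the final pictures. The scene and top cameras also disagreed by 1–2 mm on the cabinet's position, so I used values in between.

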